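# Lock the cut-off jig's length stop in its hidden notch and lay a blank against it

### The arm

A 6-joint arm with a two-finger parallel gripper is mounted at the origin on a cart in front of the work surface, level with it; the furniture and walls round the work are solid. World frame = base frame: x ahead of the robot, y to its left, z up, the work surface at z = 0. Lengths are in m, angles in rad, forces in N, time in s.
With the tool pointing down it reaches from about 0.275 to 1 m from the base axis. Payload 8.4 kg.
Tool frame: the origin (TCP) lies midway between the tips of the shut fingers; the grasp point (between the pads) lies 19 mm behind it (grip_point_offset is the distance from the TCP to the grasp point, in m); z points along the fingers, y is the line along which they close (so a half turn about z gives the same grasp; the last joint's range is limited). The gripper opens to 85 mm and grips with 20 to 120 N. Pads are 22 mm wide; open, the fingers measure 114 mm over their backs; the gripper's body (76 mm by 85 mm) begins 54 mm behind the grasp point. The pads swing forward as they close: fully open they stand 13 mm farther back than shut.
Start: joints at [1.2, 0.353, 1.633, -0, 1.155, -0.002], TCP at [0.225, 0.583, 0.231] pointing down, gripper open.
Joint ranges: [-2.63, 2.63], [-0.92, 2.1], [0.06, 2.66], [-1.3, 4.44], [0, 2.69], [-3.02, 3.02]. Speed limits (rad/s): [2.22, 2.22, 2.79, 3.14, 3.14, 3.14].

### API

Orientations are given as a unit quaternion [w, x, y, z].
In Python, from cell import state, capture, camera_model, sign_off, grip_point_offset gives the robot as it stands.
- The arm moves only by the tool play_rows, never from a script. Its argument "motion" is a list of rows, each an object of numbers: "dx", "dy", "dz": the shift along the world's x, y, z in units of 40 mm (1.0 is 40 mm); "roll": the turn about the world's z in units of 6 degrees (1.0 is 6 degrees). A call has 1 to 12 rows; each row shifts and turns the commanded pose from where the row before left it; what a row does not reach is not made up. A row lasts 1/12 s, in which the tool goes at most 41.7 mm and 7.16 degrees, less where a joint would pass 70% of its speed; a pose out of reach is approached as far as the arm can. A call is refused whole if a number of a shift passes 1 or a number of a turn 1, either way. A call with a gripper value outside its range is refused whole. "fingers" is the closure, from 0 (fully open) to 1 (shut), set as the call begins (left out, the last holds). The fingers move at their own pace and stop on an object; the grip force is fixed at half the most. Time passes only in rows, so rows that do not move let the fingers close. It gives the time, the measured TCP pose, the force, the opening and the grip force at its end, in the units of the state.
- state(): the state, without advancing time (a new reading comes with each control period).
- capture(name): name is "scene" or "top"; returns the picture (400x640x3 uint8, red, green, blue); there is no depth.
- camera_model(name): a dict with "fx", "fy", "cx", "cy" (pixels), "k1" (the pictures are not rectified: a ray, as slopes to the right and down, at radius r is drawn at 1 + k1 r^2 times it, then the intrinsics apply), "world_from_camera" (4x4, takes a point from camera to world coordinates). Camera axes: x right, y up, looking along -z (the intrinsics and any distortion apply to the point x, -y, -z); pixel columns grow to the right and rows downward; lengths in m; the calibration is good to about 2 mm. A picture is of the moment at which its call begins. camera_model takes no time and is no camera call.
- sign_off(): hands the job in; it is judged then, once.
The state is a dict: "time": time; "q": joint angles; "qvel": joint speeds; "joint_efforts": joint torques, N m; "tool_pos": TCP position; "tcp_rot": TCP orientation; "contact_force": force on the tool from outside, world axes, zero at the start; "wrist_torque": the same for the moment, N m; "grip_width": opening from 0.0 (shut) to 1.0 (fully open); "grip_force": force on a finger pad.
Only numpy, scipy, OpenCV 4.12 (cv2) and the standard library are available. Lean on these libraries where they do the work, as an engineer would, in place of code of your own. Each camera call takes 0.05 s, during which the arm holds its last target. There are 200 camera calls.

### The job

The blue length stop of the cut-off jig is loose on its rail: hold its black index pin by the knob, press it lightly onto the bar below and drag the stop to the right until you feel the pin drop into the groove hidden under the saddle, then push the pin fully home. Then lay the pale square blank flat on the jig's bed, lengthwise along the low fence and touching it, with its left end touching the wooden face of the locked stop, and let go. Leave the glue bottle, the wax tin and the turned foot where they stand.

Things in the scene. Friction and masses are not known exactly. Their poses are not given: they have to be found in the camera images.
- jig: cut-off jig, fixed to the bench: plywood base 165 x 390 x 18 mm whose top is the bed for the blank. Origin on the bench plane under the base; x away from the robot, y along the jig to the left, z up (the jig may be turned a little about z). The bed in front of the fence is 85 mm deep.
- fence_foot (a point): on the jig at x = 0, y = 0: foot of the low dark fence's front face, at bed height (18 mm above the bench). Axes as the jig's. The fence runs along y over the whole jig, 22 mm thick (towards +x) and 10 mm high above the bed; the rail begins 10 mm behind it.
- rail_top (a point): middle of the open top of the aluminium rail behind the fence, 52 mm behind the fence face, 58 mm above the bench; rail 40 mm wide, along y. In its channel lies a steel bar, flat top 6 mm below this point, with ONE groove across it, 12 mm wide along y and 11 mm deep. The bar is set differently each time; the groove is always hidden under the stop's saddle.
- stop: blue length stop. Its saddle, 52 mm wide and 130 mm long along y, top 67 mm above the bench, slides on the rail along y only, with about 3 N of friction; the origin is its middle, at rail top height, on the pin's axis; axes as the jig's. It can go right (-y) by 60 to 80 mm. The groove lies 15 to 55 mm to the right (-y) of where the pin is at the start.
- stop_face (a point): centre of the spot where the blank's end belongs: on the wooden facing (38 mm wide, 28 mm high) of the stop's foot, which looks to the right (-y of the jig). Axes as the jig's. 14 mm in front of the fence face, 14 mm above the bed; 66 mm in front of and 67 mm to the right of the pin's axis. The foot hangs from the saddle's right end by an arm over the fence.
- pin_knob (a point): centre of the top of the index pin's black round knob, 26 mm across and 28 mm high, axis upright. Height of this point above the bench: 119 mm with the pin fully up (it starts there or up to 2 mm lower), 115 mm when its nose stands on the bar, 106 mm when fully home in the groove, its end stop.
- index_pin: the index pin: steel, 10 mm thick, round nose, upright in a brass bush (collar 20 mm wide, 11 mm high) in the middle of the saddle; it moves with the stop along the rail. No spring: it stays where it is left, with about 5 N of friction, so it goes down only when pressed. Home in the groove it locks the stop with about 1 mm of play. Origin on its axis, 41 mm below the knob's top.
- blank_mid (a point): centre of the pale square wood blank, 28 x 28 x 210 mm, about 0.1 kg, loose, at first lying flat on the bench to the right; the y axis runs along its length (either end is as good), z up.
- blank: the same blank as a body (origin under its middle; its own axes are turned against its length, use point blank_mid for them).
- glue_bottle: cream glue bottle with a yellow nozzle, 58 mm across, 161 mm tall, upright and loose; origin under its middle. To be left alone.
- wax_tin: flat round tin of wax, 70 mm across, 32 mm high, loose; origin under its middle. To be left alone.
- turned_foot: turned wooden foot, 38 mm across, 81 mm tall, upright and loose; origin under its middle. To be left alone.

How it is judged:
By the outcome, as a careful person would: the job done as asked, in the order asked, and still so for the second after the job is handed in, with the robot touching nothing.
It also fails if it takes over 64 s, if anything falls off the work surface, if the arm or the gripper's body presses on something with over 40 N, if the wrist force passes 120 N, or if a joint passes its speed limit or range.

## Working session

There is one attempt and no reset: what is moved stays moved. The work goes in short steps, Python scripts to look and compute and a tool call to move; the robot and the scene stay as the last step left them, time stands still between calls to the robot, and variables do not carry over. Pictures are saved under pics/ and viewed, at most 10 in all, crops included, and the job is handed in when it is done.

Besides the shell and the picture viewer there is one more tool, called after "Emit:" as name([rows], argument=value, ...), one row to a line, values as JSON. play_rows: Moves the arm, as the interface text tells. Its arguments: {"type":"object","properties":{"motion":{"type":"array"},"fingers":{"type":"number"}},"required":["motion"]}

```bash
ls; mkdir -p pics; python3 - <<'E'
from cell import *
import cv2
print(state()); print(grip_point_offset)
for n in ("scene","top"):
    print(n,camera_model(n)); cv2.imwrite(f"pics/{n}0.png",capture(n)[:,:,::-1])
E
```

```text
pics
{'time': 0.0, 'q': array([ 1.19960242e+00,  3.53638718e-01,  1.63412199e+00,  3.50437324e-06,
        1.15519766e+00, -2.42080856e-03]), 'qvel': array([-1.90969429e-05, -6.22168465e-04, -1.23392578e-03, -1.27539119e-03,
       -5.26263770e-04, -8.99781888e-04]), 'joint_efforts': array([ 3.20103791e-03, -6.05273366e+01, -3.42058754e+01,  3.56296532e-04,
        9.73213348e-03,  1.00324638e-05]), 'tool_pos': array([0.22513607, 0.58254145, 0.23057277]), 'tcp_rot': array([-1.28397203e-04,  1.83344170e-01,  9.83048549e-01, -6.70681564e-04]), 'contact_force': array([ 0.45109631, -0.00699931,  0.61570791]), 'wrist_torque': array([ 0.01010219, -0.0460535 , -0.049059  ]), 'grip_force': 0.0, 'grip_width': 1.0028904809636348}
0.0187
scene {'fx': 386.6449442112311, 'fy': 386.6449442112311, 'cx': 325.4273689930139, 'cy': 201.9763739449149, 'k1': 0.0027062402209559757, 'world_from_camera': array([[ 0.54390993,  0.61447597, -0.5714729 ,  0.10339279],
       [-0.83913523,  0.40132586, -0.36713706, -0.35082132],
       [ 0.00374995,  0.67923253,  0.73391356,  0.7692408 ],
       [ 0.        ,  0.        ,  0.        ,  1.        ]])}
top {'fx': 414.9588872016165, 'fy': 414.9588872016165, 'cx': 315.48998538250606, 'cy': 202.79231575723915, 'k1': -0.049597915863070746, 'world_from_camera': array([[ 0.08516614,  0.97610483, -0.19991522,  0.44642448],
       [-0.99635779,  0.08428493, -0.01293059, -0.03389   ],
       [ 0.00422823,  0.20028834,  0.97972787,  1.04097303],
       [ 0.        ,  0.        ,  0.        ,  1.        ]])}
```

View pics/scene0.png

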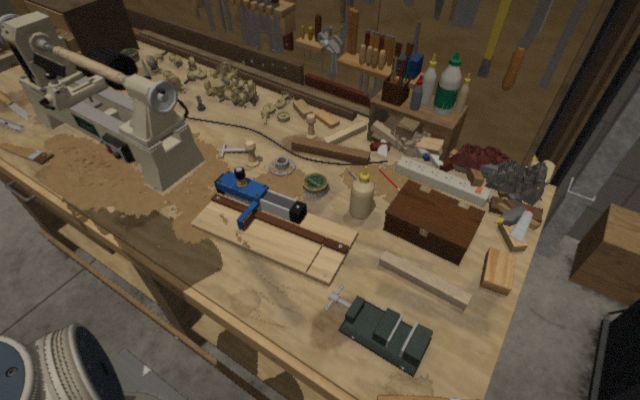

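View pics/top0.png

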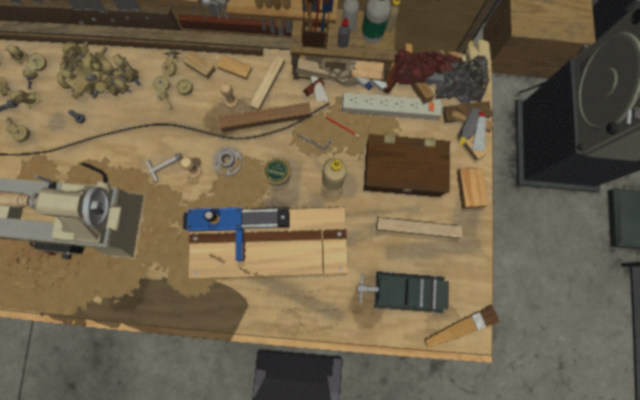

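```bash
cat > h.py <<'E'
from cell import *
import numpy as np, cv2
from scipy.optimize import least_squares
def proj(n,P):
    c=camera_model(n);T=np.linalg.inv(c["world_from_camera"])
    p=np.atleast_2d(P)@T[:3,:3].T+T[:3,3]
    s=np.c_[p[:,0],-p[:,1]]/-p[:,2:]; s=s*(1+c["k1"]*(s**2).sum(1,keepdims=True))
    return s*[c["fx"],c["fy"]]+[c["cx"],c["cy"]]
def ray(n,uv):
    c=camera_model(n);K=np.array([[c["fx"],0,c["cx"]],[0,c["fy"],c["cy"]],[0,0,1]])
    s=cv2.undistortPoints(np.float64([[uv]]),K,np.array([c["k1"],0,0,0]))[0,0]
    T=c["world_from_camera"]; return T[:3,3],T[:3,:3]@[s[0],-s[1],-1]
def atz(n,uv,z):
    o,d=ray(n,uv); return o+d*(z-o[2])/d[2]
def tri(us,ut):
    r=least_squares(lambda P:np.r_[proj("scene",P)[0]-us,proj("top",P)[0]-ut],[.5,0,.05])
    return r.x,np.sqrt((r.fun**2).mean())
def crop(src,dst,x0,y0,x1,y1,f):
    im=cv2.imread(src) if isinstance(src,str) else src[:,:,::-1]
    im=cv2.resize(im[y0:y1,x0:x1],None,fx=f,fy=f,interpolation=cv2.INTER_CUBIC)
    for x in range(-(-x0//10)*10,x1,10):
        cv2.line(im,(int((x-x0)*f),0),(int((x-x0)*f),4 if x%50 else 12),(0,0,255),1)
        if x%20==0: cv2.putText(im,str(x),(int((x-x0)*f)-8,22),0,.33,(0,0,255),1)
    for y in range(-(-y0//10)*10,y1,10):
        cv2.line(im,(0,int((y-y0)*f)),(6,int((y-y0)*f)),(0,0,255),1)
        cv2.putText(im,str(y),(8,int((y-y0)*f)+4),0,.33,(0,0,255),1)
    cv2.imwrite(dst,im)
E
python3 - <<'E'
from h import *
crop("pics/scene0.png","pics/c1.png",185,160,385,300,4)
crop("pics/top0.png","pics/c2.png",180,195,360,285,4.4)
a=cv2.imread("pics/scene0.png"); 
crop("pics/scene0.png","pics/a.png",370,240,480,315,7)
crop("pics/top0.png","pics/b.png",365,210,475,245,7)
A=cv2.imread("pics/a.png");B=cv2.imread("pics/b.png")
cv2.imwrite("pics/c3.png",cv2.resize(np.vstack([A,B]),None,fx=.77,fy=.77)) 
E
```

```text
(no output)
```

View pics/c1.png

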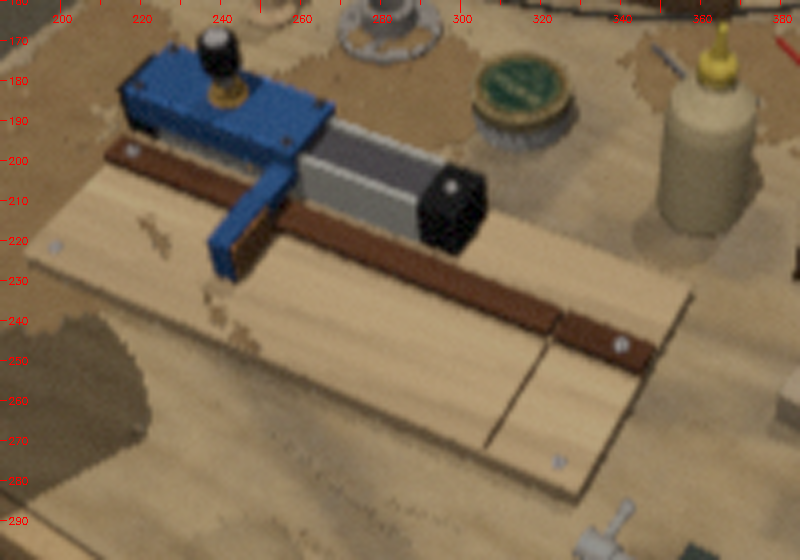

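View pics/c2.png

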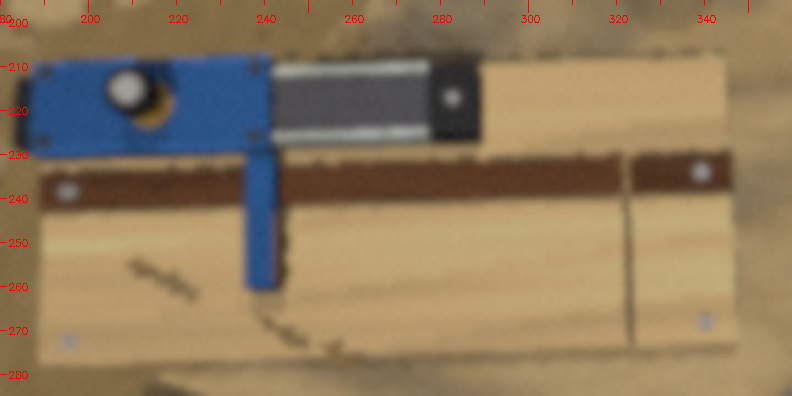

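View pics/c3.png

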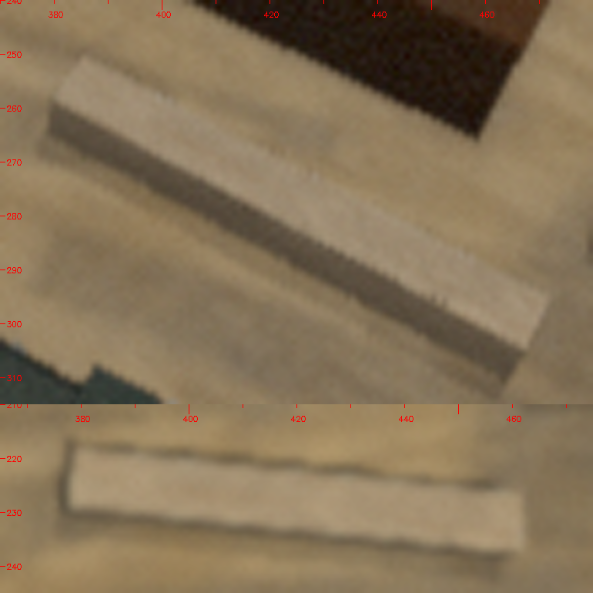

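```bash
python3 - <<'E'
from h import *
S=lambda x,y:(185+x/4,160+y/4); T=lambda x,y:(180+x/4.4,195+y/4.4)
B=lambda x,y:(370+x/5.39,240+y/5.39); D=lambda x,y:(365+x/5.39,210+(y-404)/5.39)
k,e=tri(S(216,40),T(128,88)); print("knob",k,e)
J=[("scene",(-.085,.195,.018),S(27,256)),("scene",(-.085,-.195,.018),S(578,492)),("scene",(.08,-.195,.018),S(692,293)),
("top",(-.085,.195,.018),T(40,357)),("top",(-.085,-.195,.018),T(737,343)),("top",(.08,-.195,.018),T(725,57)),
("top",(0,.195,.028),T(41,213)),("top",(0,-.195,.028),T(733,193))]
def f(p,L,full=0):
    c,s=np.cos(p[2]),np.sin(p[2]);R=np.array([[c,-s,0],[s,c,0],[0,0,1]]);o=np.array([p[0],p[1],p[3] if len(p)>3 else 0])
    return np.ravel([proj(n,R@np.array(q)+o)[0]-u for n,q,u in L])
for x0 in ([.5,0,0],[.5,0,0,0]):
    r=least_squares(f,x0,args=(J,));print("jig",r.x,r.fun.round(1))
p=r.x;c,s=np.cos(p[2]),np.sin(p[2]);R=np.array([[c,-s],[s,c]])
print("knob in jig",R.T@(k[:2]-p[:2]))
h=.014;l=.105
L=[("scene",(h,l,.028),B(85,57)),("scene",(-h,l,.028),B(50,100)),("scene",(h,-l,.028),B(549,293)),("scene",(-h,-l,.028),B(522,350)),
("top",(h,l,.028),D(72,445)),("top",(-h,l,.028),D(66,508)),("top",(h,-l,.028),D(522,492)),("top",(-h,-l,.028),D(522,550))]
for x0 in ([.5,-.4,0],[.5,-.4,0,0]):
    r=least_squares(f,x0,args=(L,));print("blank",r.x,r.fun.round(1))
# stop foot end: front top corner region, bottle and tin at table
print("bottle",tri(S(718,30),T(0,0))[0]*0, atz("top",(334,160),.161), atz("scene",S(705,215),0.03))
print("tin",atz("top",(277,170),.032), "foot tops front-left/right",atz("top",T(245,289),.046),atz("top",T(276,289),.046),atz("top",T(276,150),.067))
E
```

```text
knob [0.58657937 0.21658427 0.11434345] 0.022582988853396976
jig [0.54903257 0.08741168 0.11035394] [-1.6 -1.5 -0.4  0.6  0.6 -1.9 -0.4  1.4  1.1  0.9  1.2 -0.6 -0.7 -1.
  0.9 -0.2]
jig [ 0.55078535  0.08902888  0.11183948 -0.00853812] [-0.7  0.  -0.6  1.6  0.1 -0.6  0.1  0.9  0.2  0.1  0.3 -0.8 -0.3 -1.3
  0.1 -0.7]
knob in jig [0.04980641 0.12276365]
blank [ 0.6127398  -0.28414407 -0.01491465] [-1.1 -0.8 -0.4 -0.5 -0.   0.3  0.4 -0.4  0.2  0.4  0.5 -0.2  0.7 -0.
  0.3  0.4]
blank [ 0.61411608 -0.28440051 -0.01434755 -0.00350274] [-1.  -0.3 -0.1 -0.  -0.2  0.6  0.3 -0.   0.1  0.1  0.4 -0.5  0.3 -0.4
 -0.  -0. ]
bottle [ 0.  0. -0.] [ 0.72581415 -0.05485472  0.161     ] [ 0.69454537 -0.07916359  0.03      ]
tin [0.72810524 0.08338746 0.032     ] foot tops front-left/right [0.49272363 0.15681268 0.046     ] [0.49420492 0.14004007 0.046     ] [0.56703163 0.14517077 0.067     ]
```

The pictures show the knob at (209,215) top / (239,170) scene, the jig's front edge at rows 273–276 in the top view, and the blank's ends at columns 378 and 462. The fits agree to about 1–2 px. I'll move towards the knob.

Emit:
play_rows([
  {"dy": -1, "roll": 0.5},
  {"dy": -1, "roll": 0.5},
  {"dy": -1, "roll": 0.5},
  {"dy": -1, "roll": 0.5},
  {"dy": -1, "roll": 0.5},
  {"dy": -1, "roll": 0.5},
  {"dy": -1, "roll": 0.5},
  {"dy": -1, "roll": 0.5},
  {"dy": -1, "roll": 0.5},
  {"dx": 1},
  {"dx": 1},
  {"dx": 1},
], fingers=0.3)

```text
$.motion[0]: bad value
```

Emit:
play_rows([
  {"dx": 0, "dy": -1, "dz": 0, "roll": 0.5},
  {"dx": 0, "dy": -1, "dz": 0, "roll": 0.5},
  {"dx": 0, "dy": -1, "dz": 0, "roll": 0.5},
  {"dx": 0, "dy": -1, "dz": 0, "roll": 0.5},
  {"dx": 0, "dy": -1, "dz": 0, "roll": 0.5},
  {"dx": 0, "dy": -1, "dz": 0, "roll": 0.5},
  {"dx": 0, "dy": -1, "dz": 0, "roll": 0.5},
  {"dx": 0, "dy": -1, "dz": 0, "roll": 0.5},
  {"dx": 0, "dy": -1, "dz": 0, "roll": 0.5},
  {"dx": 1, "dy": 0, "dz": 0, "roll": 0},
  {"dx": 1, "dy": 0, "dz": 0, "roll": 0},
  {"dx": 1, "dy": 0, "dz": 0, "roll": 0},
], fingers=0.3)

```text
time: 1.1
tool_pos: [0.3466, 0.222, 0.2321]
tcp_rot: [0.001, -0.051, 0.999, 0.001]
contact_force: [-1.3, 1.6, 0.8]
grip_width: 0.698
grip_force: 0.0
```

Emit:
play_rows([
  {"dx": 1, "dy": 0, "dz": 0, "roll": 0.08},
  {"dx": 1, "dy": 0, "dz": 0, "roll": 0},
  {"dx": 1, "dy": 0, "dz": 0, "roll": 0},
  {"dx": 1, "dy": 0, "dz": 0, "roll": 0},
  {"dx": 1, "dy": 0, "dz": 0, "roll": 0},
  {"dx": 0.6, "dy": 0, "dz": 0, "roll": 0},
  {"dx": 0.4, "dy": -0.13, "dz": -0.5, "roll": 0},
  {"dx": 0, "dy": 0, "dz": -0.8, "roll": 0},
  {"dx": 0, "dy": 0, "dz": -0.7, "roll": 0},
  {"dx": 0, "dy": 0, "dz": 0, "roll": 0},
], fingers=0.3)

```text
time: 1.93
tool_pos: [0.5819, 0.2162, 0.1453]
tcp_rot: [-0.005, -0.055, 0.998, -0.001]
contact_force: [-1.4, -0.3, -0.7]
grip_width: 0.701
grip_force: 0.0
```

```bash
python3 - <<'E'
from h import *
print(state()["tool_pos"],state()["tcp_rot"])
crop(capture("scene"),"pics/a.png",190,120,290,230,4)
crop(capture("top"),"pics/b.png",165,170,265,280,4)
cv2.imwrite("pics/k1.png",np.hstack([cv2.imread("pics/a.png"),cv2.imread("pics/b.png")]))
E
```

```text
[0.58186417 0.21618606 0.14530214] [-0.0046236  -0.0551158   0.99846827 -0.00141022]
```

View pics/k1.png

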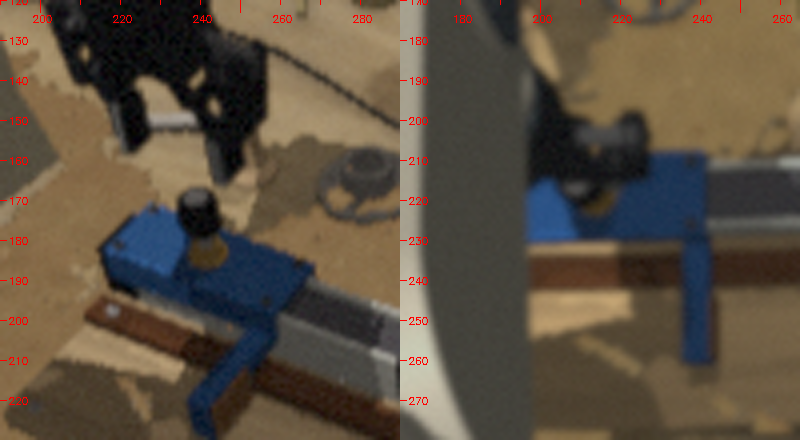

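```bash
python3 - <<'E'
from h import *
p=state()["tool_pos"]
for z in(.145,.15,.155):print(proj("scene",[p[0],p[1],z]),proj("top",[p[0],p[1],z]))
print(proj("scene",[.5866,.2166,.1185]),proj("scene",[.5866,.2166,.1143]))
E
```

```text
[[236.10064813 161.01467848]] [[205.13605394 213.44972691]]
[[235.75864967 159.45431375]] [[204.55152422 213.04896806]]
[[235.41395432 157.88167874]] [[203.96069934 212.64386708]]
[[238.69952528 168.76009143]] [[238.9704069  170.00929217]]
```

The fingers stand above the knob, whose top is at (239,169) in the scene view, and straddle it. Going down and gripping.

Emit:
play_rows([
  {"dx": 0.1, "dy": 0, "dz": -0.5, "roll": 0},
  {"dx": 0, "dy": 0, "dz": -0.5, "roll": 0},
  {"dx": 0, "dy": 0, "dz": -0.4, "roll": 0},
  {"dx": 0, "dy": 0, "dz": 0, "roll": 0},
  {"dx": 0, "dy": 0, "dz": 0, "roll": 0},
], fingers=0.3)

```text
time: 2.45
tool_pos: [0.5898, 0.2182, 0.0968]
tcp_rot: [0.0, -0.056, 0.998, 0.0]
contact_force: [0.5, -0.4, 0.8]
grip_width: 0.701
grip_force: 0.0
```

Emit:
play_rows([
  {"dx": 0, "dy": 0, "dz": 0, "roll": 0},
  {"dx": 0, "dy": 0, "dz": 0, "roll": 0},
  {"dx": 0, "dy": 0, "dz": 0, "roll": 0},
  {"dx": 0, "dy": 0, "dz": 0, "roll": 0},
  {"dx": 0, "dy": 0, "dz": 0, "roll": 0},
  {"dx": 0, "dy": 0, "dz": 0, "roll": 0},
], fingers=1)

```text
time: 2.95
tool_pos: [0.5903, 0.2181, 0.0962]
tcp_rot: [0.001, -0.055, 0.998, 0.0]
contact_force: [1.4, 0.9, 3.7]
grip_width: 0.276
grip_force: 58.6
```

Emit:
play_rows([
  {"dx": 0, "dy": 0, "dz": -0.02, "roll": 0},
  {"dx": 0, "dy": 0, "dz": -0.02, "roll": 0},
  {"dx": 0, "dy": 0, "dz": -0.02, "roll": 0},
  {"dx": 0, "dy": 0, "dz": 0, "roll": 0},
])

```text
time: 3.28
tool_pos: [0.5902, 0.2181, 0.0936]
tcp_rot: [0.001, -0.055, 0.998, 0.0]
contact_force: [1.5, 0.6, 10.2]
grip_width: 0.273
grip_force: 59.1
```

Emit:
play_rows([
  {"dx": 0, "dy": 0, "dz": -0.02, "roll": 0},
  {"dx": 0, "dy": 0, "dz": -0.02, "roll": 0},
  {"dx": 0, "dy": 0, "dz": 0, "roll": 0},
])

```text
time: 3.53
tool_pos: [0.5903, 0.2182, 0.0933]
tcp_rot: [0.001, -0.055, 0.998, 0.0]
contact_force: [-2.5, -2.4, 20.2]
grip_width: 0.279
grip_force: 60.4
```

Emit:
play_rows([
  {"dx": 0, "dy": 0, "dz": 0.015, "roll": 0},
  {"dx": 0.006, "dy": -0.05, "dz": 0, "roll": 0},
  {"dx": 0.006, "dy": -0.05, "dz": 0, "roll": 0},
  {"dx": 0.006, "dy": -0.05, "dz": 0, "roll": 0},
  {"dx": 0.006, "dy": -0.05, "dz": 0, "roll": 0},
  {"dx": 0.006, "dy": -0.05, "dz": 0, "roll": 0},
])

```text
time: 4.03
tool_pos: [0.5912, 0.2107, 0.0934]
tcp_rot: [0.001, -0.055, 0.998, 0.002]
contact_force: [-2.1, 11.9, 12.7]
grip_width: 0.273
grip_force: 59.7
```

Emit:
play_rows([
  {"dx": 0.003, "dy": -0.025, "dz": 0, "roll": 0},
  {"dx": 0.003, "dy": -0.025, "dz": 0, "roll": 0},
  {"dx": 0.003, "dy": -0.025, "dz": 0, "roll": 0},
  {"dx": 0.003, "dy": -0.025, "dz": 0, "roll": 0},
  {"dx": 0, "dy": 0, "dz": 0, "roll": 0},
])

```text
time: 4.45
tool_pos: [0.5919, 0.205, 0.0933]
tcp_rot: [0.001, -0.055, 0.998, 0.001]
contact_force: [-1.7, 2.2, 15.0]
grip_width: 0.276
grip_force: 59.8
```

Moved 13 mm; the z reading is steady on the bar. Now finer.

Emit:
play_rows([
  {"dx": 0.003, "dy": -0.025, "dz": 0, "roll": 0},
  {"dx": 0.003, "dy": -0.025, "dz": 0, "roll": 0},
  {"dx": 0.003, "dy": -0.025, "dz": 0, "roll": 0},
  {"dx": 0.003, "dy": -0.025, "dz": 0, "roll": 0},
  {"dx": 0.003, "dy": -0.025, "dz": 0, "roll": 0},
  {"dx": 0.003, "dy": -0.025, "dz": 0, "roll": 0},
])

```text
time: 4.95
tool_pos: [0.5925, 0.1994, 0.0933]
tcp_rot: [0.001, -0.055, 0.998, 0.001]
contact_force: [-2.7, 7.4, 16.6]
grip_width: 0.278
grip_force: 60.0
```

Emit:
play_rows([
  {"dx": 0.003, "dy": -0.025, "dz": 0, "roll": 0},
  {"dx": 0.003, "dy": -0.025, "dz": 0, "roll": 0},
  {"dx": 0.003, "dy": -0.025, "dz": 0, "roll": 0},
  {"dx": 0.003, "dy": -0.025, "dz": 0, "roll": 0},
  {"dx": 0.003, "dy": -0.025, "dz": 0, "roll": 0},
  {"dx": 0.003, "dy": -0.025, "dz": 0, "roll": 0},
])

```text
time: 5.45
tool_pos: [0.5932, 0.1934, 0.0934]
tcp_rot: [0.001, -0.055, 0.998, 0.001]
contact_force: [-0.3, 6.7, 14.1]
grip_width: 0.277
grip_force: 59.8
```

Emit:
play_rows([
  {"dx": 0.003, "dy": -0.025, "dz": 0, "roll": 0},
  {"dx": 0.003, "dy": -0.025, "dz": 0, "roll": 0},
  {"dx": 0.003, "dy": -0.025, "dz": 0, "roll": 0},
  {"dx": 0.003, "dy": -0.025, "dz": 0, "roll": 0},
  {"dx": 0.003, "dy": -0.025, "dz": 0, "roll": 0},
  {"dx": 0.003, "dy": -0.025, "dz": 0, "roll": 0},
])

```text
time: 5.95
tool_pos: [0.5939, 0.1874, 0.0933]
tcp_rot: [0.001, -0.055, 0.998, 0.001]
contact_force: [-2.7, 6.5, 15.8]
grip_width: 0.277
grip_force: 60.0
```

Emit:
play_rows([
  {"dx": 0.003, "dy": -0.025, "dz": 0, "roll": 0},
  {"dx": 0.003, "dy": -0.025, "dz": 0, "roll": 0},
  {"dx": 0.003, "dy": -0.025, "dz": 0, "roll": 0},
  {"dx": 0.003, "dy": -0.025, "dz": 0, "roll": 0},
  {"dx": 0.003, "dy": -0.025, "dz": 0, "roll": 0},
  {"dx": 0.003, "dy": -0.025, "dz": 0, "roll": 0},
])

```text
time: 6.45
tool_pos: [0.5946, 0.1813, 0.0933]
tcp_rot: [0.001, -0.055, 0.998, 0.001]
contact_force: [0.4, 5.6, 15.2]
grip_width: 0.271
grip_force: 59.9
```

Emit:
play_rows([
  {"dx": 0.003, "dy": -0.025, "dz": 0, "roll": 0},
  {"dx": 0.003, "dy": -0.025, "dz": 0, "roll": 0},
  {"dx": 0.003, "dy": -0.025, "dz": 0, "roll": 0},
  {"dx": 0.003, "dy": -0.025, "dz": 0, "roll": 0},
  {"dx": 0.003, "dy": -0.025, "dz": 0, "roll": 0},
  {"dx": 0.003, "dy": -0.025, "dz": 0, "roll": 0},
])

```text
time: 6.95
tool_pos: [0.5954, 0.1754, 0.0933]
tcp_rot: [0.001, -0.055, 0.998, 0.001]
contact_force: [-1.3, 5.9, 15.9]
grip_width: 0.273
grip_force: 59.9
```

Emit:
play_rows([
  {"dx": 0.003, "dy": -0.025, "dz": 0, "roll": 0},
  {"dx": 0.003, "dy": -0.025, "dz": 0, "roll": 0},
  {"dx": 0.003, "dy": -0.025, "dz": 0, "roll": 0},
  {"dx": 0.003, "dy": -0.025, "dz": 0, "roll": 0},
  {"dx": 0.003, "dy": -0.025, "dz": 0, "roll": 0},
  {"dx": 0.003, "dy": -0.025, "dz": 0, "roll": 0},
])

```text
time: 7.45
tool_pos: [0.596, 0.1684, 0.0923]
tcp_rot: [0.001, -0.055, 0.998, 0.001]
contact_force: [2.4, 3.3, 3.6]
grip_width: 0.275
grip_force: 58.8
```

The pin has dropped: z fell 1 mm and the press force went from 16 to 4 N. Pressing home.

Emit:
play_rows([
  {"dx": 0, "dy": 0, "dz": -0.04, "roll": 0},
  {"dx": 0, "dy": 0, "dz": -0.04, "roll": 0},
  {"dx": 0, "dy": 0, "dz": -0.04, "roll": 0},
  {"dx": 0, "dy": 0, "dz": 0, "roll": 0},
])

```text
time: 7.78
tool_pos: [0.5961, 0.1675, 0.087]
tcp_rot: [0.001, -0.056, 0.998, -0.0]
contact_force: [5.4, -1.5, 0.8]
grip_width: 0.27
grip_force: 58.7
```

Emit:
play_rows([
  {"dx": 0, "dy": 0, "dz": -0.04, "roll": 0},
  {"dx": 0, "dy": 0, "dz": -0.04, "roll": 0},
  {"dx": 0, "dy": 0, "dz": -0.04, "roll": 0},
  {"dx": 0, "dy": 0, "dz": 0, "roll": 0},
])

```text
time: 8.12
tool_pos: [0.5964, 0.1675, 0.0849]
tcp_rot: [0.001, -0.055, 0.998, -0.0]
contact_force: [-3.5, -3.8, 28.9]
grip_width: 0.272
grip_force: 61.7
```

Emit:
play_rows([
  {"dx": 0, "dy": 0.02, "dz": -0.01, "roll": 0},
  {"dx": 0, "dy": -0.02, "dz": -0.01, "roll": 0},
  {"dx": 0, "dy": 0, "dz": 0, "roll": 0},
])

```text
time: 8.37
tool_pos: [0.5964, 0.1675, 0.0848]
tcp_rot: [0.001, -0.055, 0.998, -0.0]
contact_force: [-5.8, -5.5, 35.6]
grip_width: 0.274
grip_force: 62.4
```

Emit:
play_rows([
  {"dx": 0, "dy": 0, "dz": 0.07, "roll": 0},
  {"dx": 0, "dy": 0, "dz": 0, "roll": 0},
])

```text
time: 8.53
tool_pos: [0.5962, 0.1674, 0.0852]
tcp_rot: [0.001, -0.055, 0.998, -0.0]
contact_force: [3.3, -3.0, 13.0]
grip_width: 0.274
grip_force: 61.5
```

Emit:
play_rows([
  {"dx": 0, "dy": 0, "dz": 0, "roll": 0},
  {"dx": 0, "dy": 0, "dz": 0, "roll": 0},
  {"dx": 0, "dy": 0, "dz": 0, "roll": 0},
  {"dx": 0, "dy": 0, "dz": 0, "roll": 0},
  {"dx": 0, "dy": 0, "dz": 0.2, "roll": 0},
  {"dx": 0, "dy": 0, "dz": 0.4, "roll": 0},
  {"dx": 0, "dy": 0, "dz": 0.8, "roll": 0},
  {"dx": 0, "dy": 0, "dz": 1, "roll": 0},
  {"dx": 0, "dy": 0, "dz": 1, "roll": 0},
  {"dx": 0, "dy": 0, "dz": 0.8, "roll": 0},
], fingers=0.3)

```text
time: 9.37
tool_pos: [0.5954, 0.1679, 0.2557]
tcp_rot: [0.001, -0.055, 0.998, 0.0]
contact_force: [1.1, 0.2, -0.5]
grip_width: 0.701
grip_force: 0.0
```

Emit:
play_rows([
  {"dx": 0, "dy": -1, "dz": 0, "roll": -1},
  {"dx": 0, "dy": -1, "dz": 0, "roll": -1},
  {"dx": 0, "dy": -1, "dz": 0, "roll": -1},
  {"dx": 0, "dy": -1, "dz": 0, "roll": -1},
  {"dx": 0, "dy": -1, "dz": 0, "roll": -1},
  {"dx": 0, "dy": -1, "dz": 0, "roll": -1},
  {"dx": 0, "dy": -1, "dz": 0, "roll": -1},
  {"dx": 0, "dy": -1, "dz": 0, "roll": -1},
  {"dx": 0, "dy": -1, "dz": 0, "roll": -1},
  {"dx": 0, "dy": -1, "dz": 0, "roll": -1},
  {"dx": 0.4, "dy": -1, "dz": 0, "roll": -1},
  {"dx": 0, "dy": -0.3, "dz": 0, "roll": -1},
])

```text
time: 10.37
tool_pos: [0.6116, -0.2881, 0.2527]
tcp_rot: [0.001, 0.545, 0.838, -0.0]
contact_force: [-0.8, 0.0, -0.2]
grip_width: 0.699
grip_force: 0.0
```

Emit:
play_rows([
  {"dx": 0, "dy": 0, "dz": 0, "roll": -1},
  {"dx": 0, "dy": 0, "dz": 0, "roll": -1},
  {"dx": 0, "dy": 0, "dz": 0, "roll": -1},
  {"dx": 0, "dy": 0, "dz": 0, "roll": -1},
  {"dx": 0, "dy": 0, "dz": 0, "roll": -0.2},
  {"dx": 0, "dy": 0, "dz": 0, "roll": 0},
  {"dx": 0, "dy": 0, "dz": 0, "roll": 0},
])

```text
time: 10.95
tool_pos: [0.6107, -0.2828, 0.2525]
tcp_rot: [-0.0, 0.711, 0.703, 0.0]
contact_force: [0.3, 0.4, 0.6]
grip_width: 0.698
grip_force: 0.0
```

Emit:
play_rows([
  {"dx": 0.07, "dy": -0.03, "dz": -1, "roll": -0.03},
  {"dx": 0, "dy": 0, "dz": -1, "roll": 0},
  {"dx": 0, "dy": 0, "dz": -1, "roll": 0},
  {"dx": 0, "dy": 0, "dz": -1, "roll": 0},
  {"dx": 0, "dy": 0, "dz": -1, "roll": 0},
  {"dx": 0, "dy": 0, "dz": -0.5, "roll": 0},
  {"dx": 0, "dy": 0, "dz": -0.3, "roll": 0},
  {"dx": 0, "dy": 0, "dz": -0.24, "roll": 0},
  {"dx": 0, "dy": 0, "dz": 0, "roll": 0},
  {"dx": 0, "dy": 0, "dz": 0, "roll": 0},
])

```text
time: 11.78
tool_pos: [0.6143, -0.2844, 0.0117]
tcp_rot: [0.001, 0.713, 0.701, 0.0]
contact_force: [0.7, -0.6, -0.4]
grip_width: 0.701
grip_force: 0.0
```

Emit:
play_rows([
  {"dx": 0, "dy": 0, "dz": 0, "roll": 0},
  {"dx": 0, "dy": 0, "dz": 0, "roll": 0},
  {"dx": 0, "dy": 0, "dz": 0, "roll": 0},
  {"dx": 0, "dy": 0, "dz": 0, "roll": 0},
  {"dx": 0, "dy": 0, "dz": 0, "roll": 0},
  {"dx": 0, "dy": 0, "dz": 0, "roll": 0},
], fingers=1)

```text
time: 12.28
tool_pos: [0.6147, -0.2846, 0.0126]
tcp_rot: [0.001, 0.713, 0.701, 0.0]
contact_force: [-0.4, 0.5, 6.6]
grip_width: 0.306
grip_force: 60.3
```

```bash
python3 - <<'E'
from h import *
s=capture("scene");t=capture("top")
crop(s,"pics/a.png",195,160,345,300,3.5)
crop(t,"pics/b.png",185,195,345,285,4.9)
cv2.imwrite("pics/s2.png",s[:,:,::-1]);cv2.imwrite("pics/t2.png",t[:,:,::-1])
crop(s,"pics/a.png",195,155,315,255,4); crop(s,"pics/c.png",370,205,490,325,3.3)
A=cv2.imread("pics/a.png");B=cv2.imread("pics/c.png");A=A[:396];B=B[:396,:310]
C=cv2.resize(cv2.imread("pics/b.png"),None,fx=.0+(790/784),fy=790/784)[:440]
W=np.zeros((396+200,790,3),np.uint8);W[:396,:480]=A;W[:396,480:]=B[:,:310]
crop(t,"pics/b.png",185,195,305,225+20,4); b=cv2.imread("pics/b.png");W[396:,:480]=b[:200]
crop(t,"pics/b.png",370,205,472,255,3); b=cv2.imread("pics/b.png");W[396:396+150,480:480+306]=b
cv2.imwrite("pics/m2.png",W)
E
```

```text
(no output)
```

View pics/m2.png

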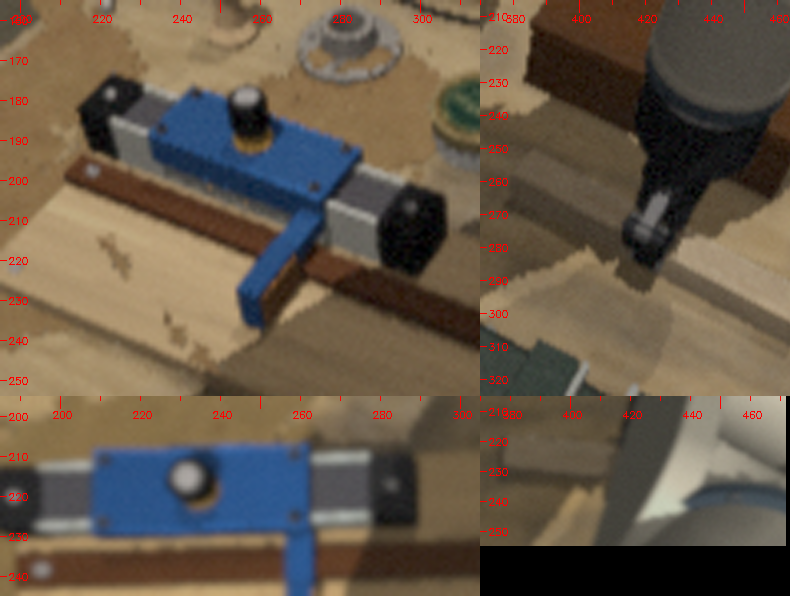

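Emit:
play_rows([
  {"dx": 0, "dy": 0, "dz": 0.3, "roll": 0},
  {"dx": 0, "dy": 0, "dz": 0.7, "roll": 0},
  {"dx": 0, "dy": 0, "dz": 0.8, "roll": 0},
  {"dx": -0.4, "dy": 0, "dz": 0.6, "roll": 0},
  {"dx": -0.8, "dy": 0.2, "dz": 0, "roll": 0.3},
  {"dx": -0.77, "dy": 0.5, "dz": 0, "roll": 0.4},
  {"dx": 0, "dy": 0.8, "dz": 0, "roll": 0.4},
  {"dx": 0, "dy": 0.9, "dz": 0, "roll": 0.12},
  {"dx": 0, "dy": 0.9, "dz": 0, "roll": 0},
  {"dx": 0, "dy": 0.9, "dz": 0, "roll": 0},
  {"dx": 0, "dy": 0.9, "dz": 0, "roll": 0},
  {"dx": 0, "dy": 0.7, "dz": 0, "roll": 0},
])

```text
time: 13.38
tool_pos: [0.5345, -0.0499, 0.1078]
tcp_rot: [0.0, 0.667, 0.745, 0.0]
contact_force: [0.7, -1.0, -0.7]
grip_width: 0.312
grip_force: 59.4
```

Emit:
play_rows([
  {"dx": 0, "dy": 0.4, "dz": 0, "roll": 0},
  {"dx": 0, "dy": 0.24, "dz": 0, "roll": 0},
  {"dx": 0, "dy": 0, "dz": 0, "roll": 0},
  {"dx": 0, "dy": 0, "dz": 0, "roll": 0},
])

```text
time: 13.72
tool_pos: [0.535, -0.0267, 0.1072]
tcp_rot: [0.0, 0.667, 0.745, 0.0]
contact_force: [-0.4, -0.7, -1.2]
grip_width: 0.307
grip_force: 59.4
```

```bash
python3 - <<'E'
from h import *
print(state()["tool_pos"],state()["tcp_rot"],state()["contact_force"])
s=capture("scene");t=capture("top")
crop(s,"pics/a.png",195,160,375,300,4);crop(t,"pics/b.png",185,195,365,285,4)
cv2.imwrite("pics/m3.png",cv2.resize(np.vstack([cv2.imread("pics/a.png"),cv2.imread("pics/b.png")]),None,fx=.65,fy=.65))
E
```

```text
[ 0.53502351 -0.02671896  0.10721313] [3.77036512e-04 6.66878314e-01 7.45166530e-01 1.21210996e-04] [-0.37725307 -0.70480243 -1.23357355]
```

View pics/m3.png

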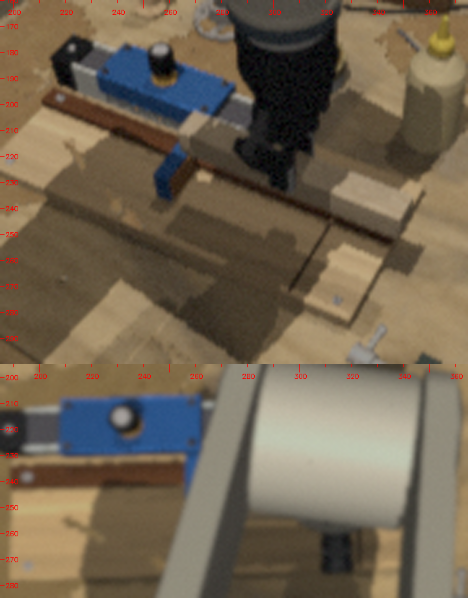

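The blank hangs level over the bed, clear to the right of the stop's foot and of the bottle. Lowering.

Emit:
play_rows([
  {"dx": 0, "dy": 0, "dz": -0.6, "roll": 0},
  {"dx": 0, "dy": 0, "dz": -0.6, "roll": 0},
  {"dx": 0, "dy": 0, "dz": -0.4, "roll": 0},
  {"dx": 0, "dy": 0, "dz": -0.2, "roll": 0},
  {"dx": 0, "dy": 0, "dz": 0, "roll": 0},
  {"dx": 0, "dy": 0, "dz": 0, "roll": 0},
])

```text
time: 14.32
tool_pos: [0.5349, -0.0272, 0.0348]
tcp_rot: [-0.0, 0.668, 0.745, -0.0]
contact_force: [0.4, -0.4, -0.7]
grip_width: 0.314
grip_force: 59.4
```

Emit:
play_rows([
  {"dx": 0, "dy": 0, "dz": -0.03, "roll": 0},
  {"dx": 0, "dy": 0, "dz": -0.03, "roll": 0},
  {"dx": 0, "dy": 0, "dz": 0, "roll": 0},
])

```text
time: 14.57
tool_pos: [0.5353, -0.0266, 0.033]
tcp_rot: [0.001, 0.667, 0.745, 0.0]
contact_force: [-0.4, 0.8, -0.8]
grip_width: 0.306
grip_force: 59.4
```

Emit:
play_rows([
  {"dx": 0, "dy": 0, "dz": -0.03, "roll": 0},
  {"dx": 0, "dy": 0, "dz": -0.03, "roll": 0},
  {"dx": 0, "dy": 0, "dz": 0, "roll": 0},
  {"dx": 0, "dy": 0, "dz": 0, "roll": 0},
])

```text
time: 14.9
tool_pos: [0.5352, -0.0265, 0.0305]
tcp_rot: [0.0, 0.667, 0.745, 0.0]
contact_force: [-2.4, -0.5, 5.4]
grip_width: 0.307
grip_force: 60.2
```

Contact with the bed. Now towards the fence.

Emit:
play_rows([
  {"dx": 0.05, "dy": 0.006, "dz": 0, "roll": 0},
  {"dx": 0.05, "dy": 0.006, "dz": 0, "roll": 0},
  {"dx": 0.05, "dy": 0.006, "dz": 0, "roll": 0},
  {"dx": 0.05, "dy": 0.006, "dz": 0, "roll": 0},
  {"dx": 0, "dy": 0, "dz": 0, "roll": 0},
])

```text
time: 15.32
tool_pos: [0.5413, -0.0257, 0.0306]
tcp_rot: [-0.001, 0.667, 0.745, -0.001]
contact_force: [-9.6, -1.1, 15.5]
grip_width: 0.315
grip_force: 61.5
```

Emit:
play_rows([
  {"dx": 0.025, "dy": 0.003, "dz": 0, "roll": 0},
  {"dx": 0.025, "dy": 0.003, "dz": 0, "roll": 0},
  {"dx": 0.025, "dy": 0.003, "dz": 0, "roll": 0},
  {"dx": 0, "dy": 0, "dz": 0, "roll": 0},
])

```text
time: 15.65
tool_pos: [0.5429, -0.0254, 0.0305]
tcp_rot: [-0.002, 0.667, 0.745, -0.002]
contact_force: [-8.9, -1.8, 15.6]
grip_width: 0.309
grip_force: 61.4
```

Emit:
play_rows([
  {"dx": 0, "dy": 0, "dz": 0.03, "roll": 0},
  {"dx": 0.02, "dy": 0.002, "dz": 0, "roll": 0},
  {"dx": 0, "dy": 0, "dz": 0, "roll": 0},
])

```text
time: 15.9
tool_pos: [0.5472, -0.025, 0.0313]
tcp_rot: [0.0, 0.667, 0.745, 0.0]
contact_force: [-0.0, 0.1, -0.6]
grip_width: 0.311
grip_force: 59.4
```

Emit:
play_rows([
  {"dx": 0.025, "dy": 0.003, "dz": 0, "roll": 0},
  {"dx": 0.025, "dy": 0.003, "dz": 0, "roll": 0},
  {"dx": 0, "dy": 0, "dz": 0, "roll": 0},
])

```text
time: 16.15
tool_pos: [0.5482, -0.0249, 0.0308]
tcp_rot: [-0.0, 0.667, 0.745, -0.001]
contact_force: [-3.7, -0.8, 0.8]
grip_width: 0.311
grip_force: 59.6
```

Emit:
play_rows([
  {"dx": 0.02, "dy": 0.002, "dz": 0, "roll": 0},
  {"dx": 0.02, "dy": 0.002, "dz": 0, "roll": 0},
  {"dx": 0, "dy": 0, "dz": 0, "roll": 0},
])

```text
time: 16.4
tool_pos: [0.5485, -0.0249, 0.0307]
tcp_rot: [-0.001, 0.667, 0.745, -0.001]
contact_force: [-6.5, -2.4, 3.9]
grip_width: 0.311
grip_force: 60.2
```

Touching the fence. Now sliding left to the stop.

Emit:
play_rows([
  {"dx": -0.006, "dy": 0.05, "dz": 0, "roll": 0},
  {"dx": -0.006, "dy": 0.05, "dz": 0, "roll": 0},
  {"dx": -0.006, "dy": 0.05, "dz": 0, "roll": 0},
  {"dx": -0.006, "dy": 0.05, "dz": 0, "roll": 0},
  {"dx": -0.006, "dy": 0.05, "dz": 0, "roll": 0},
  {"dx": 0, "dy": 0, "dz": 0, "roll": 0},
])

```text
time: 16.9
tool_pos: [0.5473, -0.015, 0.0306]
tcp_rot: [-0.001, 0.667, 0.745, -0.001]
contact_force: [-5.1, -4.8, 1.9]
grip_width: 0.311
grip_force: 59.9
```

Emit:
play_rows([
  {"dx": -0.003, "dy": 0.025, "dz": 0, "roll": 0},
  {"dx": -0.003, "dy": 0.025, "dz": 0, "roll": 0},
  {"dx": -0.003, "dy": 0.025, "dz": 0, "roll": 0},
  {"dx": 0, "dy": 0, "dz": 0, "roll": 0},
])

```text
time: 17.23
tool_pos: [0.547, -0.0123, 0.0306]
tcp_rot: [-0.001, 0.667, 0.745, -0.001]
contact_force: [-5.4, -4.6, 1.5]
grip_width: 0.314
grip_force: 59.9
```

Emit:
play_rows([
  {"dx": -0.003, "dy": 0.025, "dz": 0, "roll": 0},
  {"dx": -0.003, "dy": 0.025, "dz": 0, "roll": 0},
  {"dx": -0.003, "dy": 0.025, "dz": 0, "roll": 0},
  {"dx": 0, "dy": 0, "dz": 0, "roll": 0},
])

```text
time: 17.57
tool_pos: [0.5469, -0.011, 0.0306]
tcp_rot: [0.0, 0.666, 0.746, -0.002]
contact_force: [-4.5, -17.5, 0.3]
grip_width: 0.308
grip_force: 59.7
```

Contact with the stop (17 N), and still against the fence. Easing off and releasing.

Emit:
play_rows([
  {"dx": 0.012, "dy": -0.02, "dz": -0.01, "roll": 0},
  {"dx": 0, "dy": 0, "dz": 0, "roll": 0},
])

```text
time: 17.73
tool_pos: [0.5469, -0.011, 0.0306]
tcp_rot: [-0.001, 0.667, 0.745, -0.002]
contact_force: [-7.7, -11.5, 8.1]
grip_width: 0.308
grip_force: 60.6
```

Emit:
play_rows([
  {"dx": 0, "dy": 0, "dz": 0, "roll": 0},
  {"dx": 0, "dy": 0, "dz": 0, "roll": 0},
  {"dx": 0, "dy": 0, "dz": 0, "roll": 0},
  {"dx": 0, "dy": 0, "dz": 0, "roll": 0},
], fingers=0.55)

```text
time: 18.07
tool_pos: [0.5493, -0.0093, 0.0308]
tcp_rot: [0.0, 0.667, 0.745, 0.0]
contact_force: [0.3, 0.3, -1.1]
grip_width: 0.452
grip_force: 0.0
```

Emit:
play_rows([
  {"dx": 0, "dy": 0, "dz": 0.3, "roll": 0},
  {"dx": 0, "dy": 0, "dz": 0.6, "roll": 0},
  {"dx": 0, "dy": 0, "dz": 0.8, "roll": 0},
  {"dx": 0, "dy": 0, "dz": 1, "roll": 0},
  {"dx": 0, "dy": 0, "dz": 1, "roll": 0},
  {"dx": -1, "dy": 0, "dz": 0, "roll": 0},
  {"dx": -1, "dy": 0, "dz": 0, "roll": 0},
  {"dx": -1, "dy": 0, "dz": 0, "roll": 0},
  {"dx": -1, "dy": 0, "dz": 0, "roll": 0},
  {"dx": 0, "dy": -1, "dz": 0, "roll": 0},
  {"dx": 0, "dy": -1, "dz": 0, "roll": 0},
  {"dx": 0, "dy": -1, "dz": 0, "roll": 0},
])

```text
time: 19.07
tool_pos: [0.3885, -0.1301, 0.1801]
tcp_rot: [0.001, 0.666, 0.746, 0.001]
contact_force: [0.9, 0.4, 0.6]
grip_width: 0.45
grip_force: 0.0
```

Emit:
play_rows([
  {"dx": 0, "dy": -1, "dz": 0, "roll": 0},
  {"dx": 0, "dy": -1, "dz": 0, "roll": 0},
  {"dx": 0, "dy": -1, "dz": 0, "roll": 0},
  {"dx": 0, "dy": 0, "dz": 0, "roll": 0},
])

```text
time: 19.4
tool_pos: [0.3897, -0.2557, 0.1802]
tcp_rot: [0.003, 0.668, 0.744, -0.0]
contact_force: [-0.1, 0.0, -0.1]
grip_width: 0.45
grip_force: 0.0
```

```bash
python3 - <<'E'
from h import *
print(state()["tool_pos"],state()["contact_force"])
s=capture("scene");t=capture("top")
cv2.imwrite("pics/s4.png",s[:,:,::-1]);cv2.imwrite("pics/t4.png",t[:,:,::-1])
crop(s,"pics/a.png",215,165,365,265,4);crop(t,"pics/b.png",215,205,365,255,4)
cv2.imwrite("pics/m4.png",np.vstack([cv2.imread("pics/a.png"),cv2.imread("pics/b.png")]))
E
```

```text
[ 0.3897207  -0.25569699  0.18020665] [-0.10020273  0.02660502 -0.07563914]
```

View pics/m4.png

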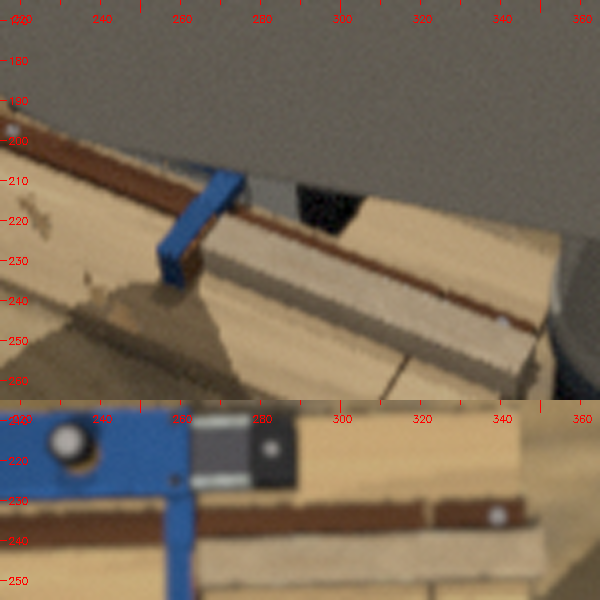

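The blank lies along the fence (rows 237–240, top view) with its left end at the stop's foot (column 263). I'll nudge both ends gently with closed fingers to be sure it is flush.

Emit:
play_rows([
  {"dx": 0, "dy": 1, "dz": 0, "roll": 0},
  {"dx": 0, "dy": 1, "dz": 0, "roll": 0},
  {"dx": 0, "dy": 1, "dz": 0, "roll": 0},
  {"dx": 0, "dy": 1, "dz": 0, "roll": 0},
  {"dx": 1, "dy": 0, "dz": 0, "roll": 0},
  {"dx": 1, "dy": 0, "dz": 0, "roll": 0},
  {"dx": 0.8, "dy": 0, "dz": 0, "roll": 0},
  {"dx": 0, "dy": 0, "dz": 0, "roll": 0},
], fingers=1)

```text
time: 20.17
tool_pos: [0.5065, -0.0877, 0.1799]
tcp_rot: [0.002, 0.666, 0.746, 0.002]
contact_force: [-0.2, 0.2, 0.3]
grip_width: -0.001
grip_force: 0.0
```

Emit:
play_rows([
  {"dx": 0, "dy": 0, "dz": -1, "roll": 0},
  {"dx": 0, "dy": 0, "dz": -1, "roll": 0},
  {"dx": 0, "dy": 0, "dz": -1, "roll": 0},
  {"dx": 0, "dy": 0, "dz": -0.65, "roll": 0},
  {"dx": 0, "dy": 0, "dz": 0, "roll": 0},
  {"dx": 0, "dy": 0, "dz": 0, "roll": 0},
])

```text
time: 20.67
tool_pos: [0.4994, -0.0883, 0.0324]
tcp_rot: [-0.001, 0.667, 0.745, -0.001]
contact_force: [0.1, -0.6, 0.5]
grip_width: -0.001
grip_force: 0.0
```

Emit:
play_rows([
  {"dx": 0.25, "dy": 0, "dz": 0, "roll": 0},
  {"dx": 0.2, "dy": 0, "dz": 0, "roll": 0},
  {"dx": 0.05, "dy": 0, "dz": 0, "roll": 0},
  {"dx": 0, "dy": 0, "dz": 0, "roll": 0},
  {"dx": 0, "dy": 0, "dz": 0, "roll": 0},
])

```text
time: 21.08
tool_pos: [0.5215, -0.0896, 0.0336]
tcp_rot: [0.001, 0.667, 0.745, 0.0]
contact_force: [-0.6, -0.1, -0.3]
grip_width: -0.001
grip_force: 0.0
```

Emit:
play_rows([
  {"dx": 0.05, "dy": 0, "dz": 0, "roll": 0},
  {"dx": 0.05, "dy": 0, "dz": 0, "roll": 0},
  {"dx": 0, "dy": 0, "dz": 0, "roll": 0},
])

```text
time: 21.33
tool_pos: [0.5251, -0.0896, 0.0329]
tcp_rot: [0.0, 0.667, 0.745, 0.0]
contact_force: [0.1, -0.8, -0.1]
grip_width: -0.005
grip_force: 0.0
```

Emit:
play_rows([
  {"dx": 0.04, "dy": 0, "dz": 0, "roll": 0},
  {"dx": 0.04, "dy": 0, "dz": 0, "roll": 0},
  {"dx": 0, "dy": 0, "dz": 0, "roll": 0},
])

```text
time: 21.58
tool_pos: [0.5281, -0.0895, 0.0326]
tcp_rot: [-0.0, 0.667, 0.745, -0.0]
contact_force: [-0.4, -0.2, -0.2]
grip_width: -0.003
grip_force: 0.0
```

Emit:
play_rows([
  {"dx": 0.03, "dy": 0, "dz": 0, "roll": 0},
  {"dx": 0.02, "dy": 0, "dz": 0, "roll": 0},
  {"dx": 0, "dy": 0, "dz": 0, "roll": 0},
])

```text
time: 21.83
tool_pos: [0.5284, -0.0895, 0.0325]
tcp_rot: [-0.001, 0.667, 0.745, -0.001]
contact_force: [-5.6, -0.5, 4.8]
grip_width: 0.003
grip_force: 2.9
```

Right end solidly against the fence. Now the left end.

Emit:
play_rows([
  {"dx": -0.25, "dy": 0, "dz": 0, "roll": 0},
  {"dx": -0.3, "dy": 0.2, "dz": 0, "roll": 0},
  {"dx": -0.1, "dy": 0.9, "dz": 0, "roll": 0},
  {"dx": -0.1, "dy": 1, "dz": 0, "roll": 0},
  {"dx": -0.1, "dy": 1, "dz": 0, "roll": 0},
  {"dx": 0, "dy": 0.6, "dz": 0, "roll": 0},
  {"dx": 0, "dy": 0, "dz": 0, "roll": 0},
  {"dx": 0.2, "dy": 0, "dz": 0, "roll": 0},
  {"dx": 0, "dy": 0, "dz": 0, "roll": 0},
])

```text
time: 22.58
tool_pos: [0.5056, 0.0583, 0.033]
tcp_rot: [0.001, 0.667, 0.745, 0.001]
contact_force: [0.6, 0.1, 0.6]
grip_width: 0.002
grip_force: 0.0
```

Emit:
play_rows([
  {"dx": 0.05, "dy": 0, "dz": 0, "roll": 0},
  {"dx": 0.05, "dy": 0, "dz": 0, "roll": 0},
  {"dx": 0.03, "dy": 0, "dz": 0, "roll": 0},
  {"dx": 0, "dy": 0, "dz": 0, "roll": 0},
])

```text
time: 22.92
tool_pos: [0.5095, 0.0578, 0.0326]
tcp_rot: [0.0, 0.668, 0.744, 0.0]
contact_force: [0.3, 0.0, 0.5]
grip_width: -0.002
grip_force: 0.0
```

Emit:
play_rows([
  {"dx": 0.025, "dy": 0, "dz": 0, "roll": 0},
  {"dx": 0.025, "dy": 0, "dz": 0, "roll": 0},
  {"dx": 0, "dy": 0, "dz": 0, "roll": 0},
])

```text
time: 23.17
tool_pos: [0.5109, 0.0583, 0.0326]
tcp_rot: [-0.0, 0.667, 0.745, -0.0]
contact_force: [0.7, -0.4, -0.2]
grip_width: 0.001
grip_force: 0.2
```

Emit:
play_rows([
  {"dx": 0.025, "dy": 0, "dz": 0, "roll": 0},
  {"dx": 0.025, "dy": 0, "dz": 0, "roll": 0},
  {"dx": 0, "dy": 0, "dz": 0, "roll": 0},
])

```text
time: 23.42
tool_pos: [0.5111, 0.0583, 0.0324]
tcp_rot: [-0.001, 0.667, 0.745, -0.002]
contact_force: [-6.1, -1.2, 5.8]
grip_width: 0.001
grip_force: 3.6
```

Left end flush too. Last, the right end towards the stop.

Emit:
play_rows([
  {"dx": -0.2, "dy": 0, "dz": 0, "roll": 0},
  {"dx": 0, "dy": 0, "dz": 0.7, "roll": 0},
  {"dx": 0, "dy": 0, "dz": 1, "roll": 0},
  {"dx": 0, "dy": -0.5, "dz": 0.8, "roll": 0},
  {"dx": 0, "dy": -1, "dz": 0, "roll": 0},
  {"dx": 0.4, "dy": -0.9, "dz": 0, "roll": 0},
  {"dx": 0.4, "dy": -0.9, "dz": 0, "roll": 0},
  {"dx": 0.4, "dy": -0.9, "dz": 0, "roll": 0},
  {"dx": 0.25, "dy": -0.9, "dz": 0, "roll": 0},
  {"dx": 0, "dy": -0.2, "dz": 0, "roll": 0},
  {"dx": 0, "dy": 0, "dz": 0, "roll": 0},
])

```text
time: 24.33
tool_pos: [0.5634, -0.1557, 0.1325]
tcp_rot: [0.0, 0.668, 0.744, 0.0]
contact_force: [-0.3, 0.8, -1.1]
grip_width: 0.0
grip_force: 0.0
```

Emit:
play_rows([
  {"dx": 0, "dy": 0, "dz": -0.8, "roll": 0},
  {"dx": 0, "dy": 0, "dz": -1, "roll": 0},
  {"dx": 0, "dy": 0, "dz": -0.5, "roll": 0},
  {"dx": 0, "dy": 0, "dz": 0, "roll": 0},
  {"dx": 0, "dy": 0, "dz": 0, "roll": 0},
])

```text
time: 24.75
tool_pos: [0.562, -0.1519, 0.0401]
tcp_rot: [-0.001, 0.667, 0.745, -0.001]
contact_force: [0.5, -0.1, 0.9]
grip_width: 0.001
grip_force: 0.0
```

Emit:
play_rows([
  {"dx": 0, "dy": 0.2, "dz": -0.15, "roll": 0},
  {"dx": -0.03, "dy": 0.2, "dz": 0, "roll": 0},
  {"dx": -0.02, "dy": 0.1, "dz": 0, "roll": 0},
  {"dx": 0, "dy": 0, "dz": 0, "roll": 0},
  {"dx": 0, "dy": 0, "dz": 0, "roll": 0},
])

```text
time: 25.17
tool_pos: [0.5616, -0.1331, 0.0356]
tcp_rot: [0.001, 0.667, 0.745, 0.0]
contact_force: [0.2, 0.9, -0.3]
grip_width: 0.001
grip_force: 0.0
```

Emit:
play_rows([
  {"dx": -0.003, "dy": 0.03, "dz": 0, "roll": 0},
  {"dx": -0.003, "dy": 0.03, "dz": 0, "roll": 0},
  {"dx": 0, "dy": 0, "dz": 0, "roll": 0},
])

```text
time: 25.42
tool_pos: [0.561, -0.1311, 0.0348]
tcp_rot: [0.0, 0.667, 0.745, 0.0]
contact_force: [0.6, 0.3, -0.3]
grip_width: 0.003
grip_force: 0.0
```

Emit:
play_rows([
  {"dx": -0.003, "dy": 0.03, "dz": 0, "roll": 0},
  {"dx": -0.003, "dy": 0.02, "dz": 0, "roll": 0},
  {"dx": 0, "dy": 0, "dz": 0, "roll": 0},
])

```text
time: 25.67
tool_pos: [0.5606, -0.1291, 0.0346]
tcp_rot: [-0.0, 0.667, 0.745, -0.0]
contact_force: [0.1, -0.0, 0.2]
grip_width: -0.001
grip_force: 0.0
```

Emit:
play_rows([
  {"dx": -0.003, "dy": 0.025, "dz": 0, "roll": 0},
  {"dx": -0.003, "dy": 0.025, "dz": 0, "roll": 0},
  {"dx": 0, "dy": 0, "dz": 0, "roll": 0},
])

```text
time: 25.92
tool_pos: [0.5604, -0.127, 0.0346]
tcp_rot: [-0.0, 0.667, 0.745, -0.0]
contact_force: [-0.5, -0.5, -0.6]
grip_width: 0.001
grip_force: 0.0
```

Emit:
play_rows([
  {"dx": -0.002, "dy": 0.02, "dz": 0, "roll": 0},
  {"dx": -0.002, "dy": 0.02, "dz": 0, "roll": 0},
  {"dx": 0, "dy": 0, "dz": 0, "roll": 0},
])

```text
time: 26.17
tool_pos: [0.5604, -0.1266, 0.0348]
tcp_rot: [0.001, 0.667, 0.745, -0.001]
contact_force: [-1.1, -8.9, -1.7]
grip_width: -0.002
grip_force: 3.9
```

Seated against the stop (9 N, at the predicted place). Backing off.

Emit:
play_rows([
  {"dx": 0.01, "dy": -0.1, "dz": 0, "roll": 0},
  {"dx": 0.03, "dy": -0.4, "dz": 0, "roll": 0},
  {"dx": 0, "dy": 0, "dz": 0.8, "roll": 0},
  {"dx": 0, "dy": 0, "dz": 1, "roll": 0},
  {"dx": 0, "dy": 0, "dz": 1, "roll": 0},
  {"dx": 0, "dy": 0, "dz": 1, "roll": 0},
  {"dx": 0, "dy": -1, "dz": 0, "roll": 0},
  {"dx": 0, "dy": -1, "dz": 0, "roll": 0},
  {"dx": 0, "dy": -1, "dz": 0, "roll": 0},
  {"dx": -0.5, "dy": -0.8, "dz": 0, "roll": 0},
  {"dx": -0.5, "dy": -0.8, "dz": 0, "roll": 0},
  {"dx": 0, "dy": 0, "dz": 0, "roll": 0},
])

```text
time: 27.17
tool_pos: [0.5187, -0.3343, 0.1865]
tcp_rot: [-0.0, 0.669, 0.744, -0.001]
contact_force: [0.1, 0.7, -0.2]
grip_width: 0.001
grip_force: 0.0
```

```bash
python3 - <<'E'
from h import *
print(state()["tool_pos"],state()["contact_force"])
s=capture("scene");t=capture("top")
crop(s,"pics/a.png",205,150,395,280,4);crop(t,"pics/b.png",175,150,365,285,4)
A=cv2.resize(cv2.imread("pics/a.png"),None,fx=.56,fy=.56);B=cv2.resize(cv2.imread("pics/b.png"),None,fx=.56,fy=.56)
cv2.imwrite("pics/m5.png",np.vstack([A,B]))
E
```

```text
[ 0.51874695 -0.33430971  0.18647986] [ 0.1087317   0.72650522 -0.21197899]
```

View pics/m5.png

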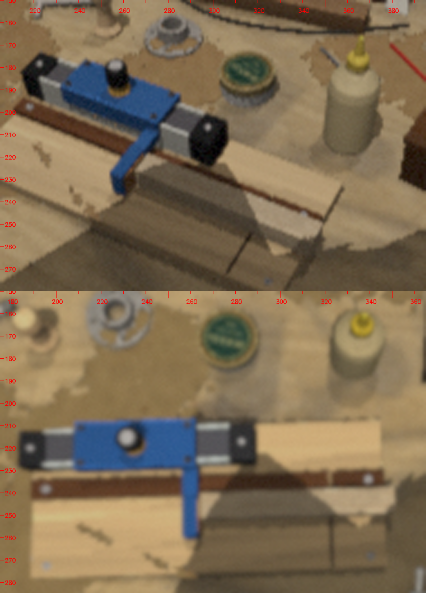

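The pin is home. The blank lies along the fence (row ~238, top view) with its end at the stop's foot (column ~263), and the bottle, tin and foot stand undisturbed.

```bash
python3 -c "from cell import *; print(sign_off())"
```

```text
the job is handed in; nothing more can be done
None
```

The stop is pinned home in the groove, and the blank lies flat, felt touching both the fence and the stop's face; the bottle, tin and foot were left alone, and the job was handed in at about 27 s.

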